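# Knock a jammed sample slug out of its grinding holder

## Task

A ground steel slug is jammed in the holder block on the knock-out stand. Take the drift from its rest and push the slug out from behind, down through the small hole in the top of the block until it falls into the catch tray underneath, then put the drift back in its rest. Then pull the tray fully out by its upright post and put the slug in the open grey bin; the tray may stay out, and leave the abrasive disc, pliers and flange ring where they lie.

Things in the scene. Friction and masses are not known exactly. Their poses are not given: they have to be found in the camera images.
- stand: Fixed knock-out stand, 100 x 160 mm: two dark steel side walls and a bridge (top 54 mm above the bench, 90 mm deep in x) with an 80 x 80 mm aluminium holder block in its middle, 40 to 86 mm above the bench; the catch tray slides in below it. Origin: centre of the footprint, on the bench. Its -x axis points to the front, the way the tray comes out; z up.
- access_hole (a point): Centre of the mouth of the 18 mm diameter access hole in the block's top face, 86 mm above the bench; z up. The hole runs straight down 18 mm to the pocket behind it: 33 mm diameter, 68 down to 40 mm above the bench, open at the bottom, where two spring pads (46 to 60 mm up) jam the slug.
- slug: Plain steel cylinder, 30 mm diameter, 24 mm high, about 0.12 kg. Origin: centre of its underside, axis z. It starts jammed in the pocket, underside 43.5 mm and top 67.5 mm above the bench; 6 to 15 N of push shifts it. Once its top is pushed below 46 mm it lets go and drops to the tray floor, as a rule upright, its top then 32 mm above the bench.
- drift: Steel drift standing upright in its rest, about 0.25 kg, 136 mm long: shank of 10 mm diameter and 70 mm length, then a collar of 32 mm diameter and 6 mm thickness, then a round handle of 24 mm diameter and 60 mm length. Origin: centre of the shank's tip; z runs up along it to the handle's top.
- drift_grip (a point): Point on the drift's axis in the middle of the handle's grip length, 110 mm above its tip.
- rest: Fixed grey plastic block, 64 x 64 mm, 76 mm high, with one upright through hole of 20 mm diameter in its middle. The drift's shank hangs in the hole with the collar lying on the block's top, so the tip is then 6 mm above the bench. Origin: centre of its underside.
- tray (a joint): Slide of the catch tray below the block, m: 0 = fully in, 0.11 = fully out towards the stand's -x. It needs about 2 N and stays where it is left.
- tray_handle (a point): Upright steel post on the tray's front, 14 mm diameter, its top 70 mm above the bench and free above 11 mm: this point is on its axis, 55 mm up. It lies 62 mm in front of the tray's centre and moves with the tray. Axes as the stand's.
- tray_centre (a point): Centre of the tray's floor, 8 mm above the bench; moves with the tray, axes as the stand's. The inside measures 82 mm (x) by 124 mm (y), walls up to 22 mm above the bench. With the tray in, it is under the pocket.
- bin: Fixed open grey plastic bin, 130 x 130 mm outside, 34 mm high, walls 4 mm, floor 4 mm or so thick. Origin: centre of its underside.
- disc: Bystander: abrasive flap disc lying flat, 100 mm diameter, 9 mm thick. Origin: centre of its underside.
- pliers: Bystander: steel locking pliers lying flat, about 175 mm long along their x, 15 mm thick. Origin: near the middle, on the bench.
- flange: Bystander: dark steel flange ring lying flat, 44 mm across, 22 mm hole, 10 mm thick. Origin: centre of its underside.
Things that resemble listed ones, but are neither listed nor needed, are in the scene too. Leave any blue look-alike of the bin alone. Leave any orange look-alike of the rest alone.

How it is judged (in metres and radians):
On the way, in this order (a step that is already met when the one before it is completed fails the run):
1. the drift's tip is in the access hole (horizontal distance between drift and access_hole below 0.009 m and z of drift in the frame of access_hole below -0.004 m), for 0.1 s.
2. the slug is out of the pocket and in the catch tray (z of slug in the frame of stand below 0.03 m and horizontal distance between slug and tray_centre below 0.06 m and linear speed of slug below 0.05 m/s), for 0.2 s.
3. the drift is back in its rest, let go (horizontal distance between drift and rest below 0.01 m and height (world z) of drift below 0.014 m and angle between drift's own z axis and vertical below 0.15 rad and contact force between drift and the fingers below 0.3 N), for 0.2 s.
4. the tray is pulled out (at least 90 mm of its 110 mm) with the slug in it (value of joint tray above 0.09 m and horizontal distance between slug and tray_centre below 0.07 m and height (world z) of slug below 0.035 m), for 0.2 s.
At the end, for the whole second after the job is handed in: The slug lies at rest on the bin's floor, inside its walls, standing or lying; the drift is in its rest with the tip within 10 mm of the hole's axis and less than 14 mm above the bench (collar down), tilted less than 0.15 rad, at rest. The tray may be in or out (x of slug in the frame of bin between -0.061 and 0.061 m and y of slug in the frame of bin between -0.061 and 0.061 m and height (world z) of slug below 0.03 m and linear speed of each of slug, drift below 0.03 m/s and horizontal distance between drift and rest below 0.01 m and height (world z) of drift below 0.014 m and angle between drift's own z axis and vertical below 0.15 rad); the robot touches nothing.
It fails at once if the abrasive disc is moved more than 30 mm (distance of disc from where it was at the start of the episode above 0.03 m).
It fails at once if the pliers are moved more than 30 mm (distance of pliers from where it was at the start of the episode above 0.03 m).
It fails at once if the flange ring is moved more than 30 mm (distance of flange from where it was at the start of the episode above 0.03 m).
It also fails if it takes over 66 s, if anything falls off the work surface, if the arm or the gripper's body presses on something with over 40 N, if the wrist force passes 120 N, or if a joint passes its speed limit or range.

## Robot

A 6-joint arm with a two-finger parallel gripper is mounted at the origin on the work surface. World frame = base frame: x ahead of the robot, y to its left, z up, the work surface at z = 0. Lengths are in mm, angles in rad, forces in N, time in s.
With the tool pointing down it reaches from about 400 to 925 mm from the base axis. Payload 12.5 kg.
Tool frame: the origin (TCP) lies at the very end of the fingers, on their centre line; the grasp point (between the pads) lies 19 mm behind it (env.grasp_offset is the distance from the TCP to the grasp point, in mm); z points along the fingers, y is the direction in which the jaws open and shut (so a half turn about z gives the same grasp; the last joint's range is limited). The gripper opens to 95 mm and grips with 3 to 60 N. Pads are 20 mm wide; open, the fingers measure 119 mm over their backs; the gripper's body (75 mm by 180 mm) begins 59 mm behind the grasp point.
Start: joints at [-0.106, 0.491, 1.559, -0, 1.092, -0.106], TCP at [625.017, 0.021, 214.661] pointing down, gripper open.
Joint ranges: [-3.1, 3.1], [-0.84, 2.19], [0.05, 2.79], [-1.13, 4.28], [0.06, 2.93], [-2.69, 2.69]. Speed limits (rad/s): [2.22, 2.22, 2.79, 3.14, 3.14, 3.14].

## Interface

Orientations are given as [roll, pitch, yaw] about the fixed x, y, z axes, in that order (R = Rz(yaw) Ry(pitch) Rx(roll)).
In Python, from cell import env gives the robot as it stands. The module is installed in compiled form; this text tells all that it offers.
- The arm moves only by the shell command python3 -m pendant 'ROWS'. ROWS is JSON, one flat list of numbers, 5 for each row, row after row: the shift along the tool's x, y, z as a fraction of full scale, then the turn about the tool's z as a fraction of full scale, then the gripper's target within -1 to 1 (shut at 1, half-way at 0, fully open at -1). In form: [x, y, z, turn, grip, x, y, z, turn, grip, ...]. A call has 1 to 10 rows; each row shifts and turns the commanded pose from where the row before left it, along the tool's axes as they then stand; what a row does not reach is not made up. Full scale, the value 1, is 0.4 m for a shift and 180 degrees for a turn. A row lasts 1/8 s, in which the tool goes at most 62.5 mm and 10.7 degrees, less where a joint would pass 70% of its speed; a pose out of reach is approached as far as the arm can. A call with a number of a shift or a turn outside -1 to 1 is refused whole. A call with a gripper value outside its range is refused whole. The fingers move at their own pace and stop on an object; the grip force is fixed at half the most. Time passes only in rows, so rows that do not move let the fingers close. It gives the time, the measured TCP pose, the force and the opening at its end, in the units of the state.
- env.state(): the state, without advancing time (a new reading comes with each control period).
- env.read_camera(name): name is "scene" or "side" or "wrist"; returns the picture (384x512x3 uint8, red, green, blue); there is no depth.
- env.camera_model(name): a dict with "fx", "fy", "cx", "cy" (pixels), "k1" (the pictures are not rectified: a ray, as slopes to the right and down, at radius r is drawn at 1 + k1 r^2 times it, then the intrinsics apply), "view" (4x4, takes a point from world to camera coordinates); the wrist camera has in their place "tool_from_camera" (4x4, takes a point from camera to tool coordinates, whose origin is the TCP and whose axes are the flange's). Camera axes: x right, y down, z forward; pixel columns grow to the right and rows downward; lengths in mm; the calibration is good to about 2 mm. A picture is of the moment at which its call begins: read the wrist's pose just before it. camera_model takes no time and is no camera call.
- env.job_done(): hands the job in, once; it reports no verdict.
Trained networks look in the newest picture that a camera, given by its name, has taken for a name from the list of things; names that differ only in an ending like _2 or _b are one class to them, and where a whole thing is asked for, a point or a joint stands for the part that bears it (a point fixed in the world has none). Each returns a list of dicts, best first, with "confidence" (0 to 1); they miss things now and then, are a little off and sometimes report something else, mostly with a low value. They report only what shows in the picture. A call takes as long as a camera call. They do not tell look-alikes from the thing itself.
- env.masks_of(thing, camera): "region" (384x512 bool, what is visible of it).
- env.landmark_of(thing, camera): "xyz" ([x, y, z] in mm, in world coordinates, good to about 4 mm: a listed point, or the origin of a listed thing).
The state is a dict: "t": time; "joints": joint angles; "qvel": joint speeds; "tau": joint torques, N m; "eef_pos": TCP position; "tcp_rot": TCP orientation; "ft_force": force on the tool from outside, world axes, zero at the start; "moment": the same for the moment, N m; "opening": opening from 0.0 (shut) to 1.0 (fully open).
Only numpy, scipy, OpenCV 4.12 (cv2) and the standard library are available. Lean on these libraries where they do the work, as an engineer would, in place of code of your own. Each camera call takes 0.05 s, during which the arm holds its last target.

## Working session

There is one attempt and no reset: what is moved stays moved. The work goes in short steps, Python scripts to look and compute and a shell command to move; the robot and the scene stay as the last step left them, time stands still between calls to the robot, and variables do not carry over. Pictures are saved under pics/ and viewed, and the job is handed in when it is done.

```bash
mkdir -p pics
cat > h.py <<'E'
from cell import env
import numpy as np, cv2
def snap(c,n):
    im=env.read_camera(c); cv2.imwrite(f'pics/{n}.png',im[:,:,::-1]); return im
def lm(t,c):
    for d in env.landmark_of(t,c): print(c,t,np.round(d['xyz'],1),round(d['confidence'],2))
E
python3 - <<'E'
from h import *
print(env.state())
snap('scene','s0'); snap('side','d0')
for t in ['stand','access_hole','drift_grip','drift','rest','tray_handle','tray_centre','bin','disc','pliers','flange']:
    lm(t,'scene')
for t in ['stand','access_hole','drift_grip','drift','rest','tray_handle','bin']:
    lm(t,'side')
print(env.state()['t'])
E
```

```text
{'t': 0.0, 'joints': array([-1.05618132e-01,  4.91571491e-01,  1.55946820e+00, -5.48633734e-06,
        1.09169256e+00, -1.05603238e-01]), 'qvel': array([ 0.0001106 ,  0.00121159, -0.00076228,  0.00023112, -0.00095011,
        0.00145501]), 'tau': array([-9.52334158e-04, -6.12640929e+01, -2.58175153e+01,  6.92750537e-02,
        4.83079045e-02, -1.38641695e-05]), 'eef_pos': array([6.24748712e+02, 3.66993019e-02, 2.14047880e+02]), 'tcp_rot': array([-3.14045890e+00, -1.15282595e-04,  1.57078390e+00]), 'ft_force': array([-0.94010829,  0.39738782,  0.35893448]), 'moment': array([-0.00264408, -0.01867951, -0.02116464]), 'opening': 1.0023212523907632}
scene stand [647.4  49.8   3.1] 0.93
scene stand [ 5.020e+02 -3.062e+02 -1.000e-01] 0.26
scene access_hole [648.5  48.7  88.4] 0.73
scene drift_grip [545.  311.6 117.8] 0.69
scene drift [551.8 314.8   6.4] 0.77
scene rest [547.9 310.9  -0.6] 0.74
scene rest [592.3 437.9   1.7] 0.7
scene tray_handle [578.3  34.8  53.4] 0.68
scene tray_centre [638.3  51.7   5.7] 0.88
scene bin [ 3.44e+02  4.80e+00 -3.00e-01] 0.64
scene bin [ 502.3 -303.5    1.7] 0.58
scene disc [ 7.352e+02  2.605e+02 -2.000e-01] 0.73
scene disc [637.8  51.    6.8] 0.5
scene pliers [ 716.2 -293.9    0.8] 0.78
scene flange [7.355e+02 2.588e+02 3.000e-01] 0.72
scene flange [771.   -7.7  -1.9] 0.46
side stand [646.2  48.3  -2.1] 0.81
side access_hole [646.9  47.3  86.5] 0.96
side drift_grip [548.8 312.4 117.6] 0.72
side drift_grip [635.6  46.9   6.6] 0.69
side drift [ 7.686e+02 -8.500e+00  4.000e-01] 0.66
side rest [592.8 439.2  -1.5] 0.96
side rest [549.  310.   -2.5] 0.64
side tray_handle [576.9  35.5  57.2] 0.94
side bin [343.5   2.8  -5.6] 0.71
side bin [ 5.010e+02 -3.064e+02  4.000e-01] 0.66
1.0
```

View pics/s0.png

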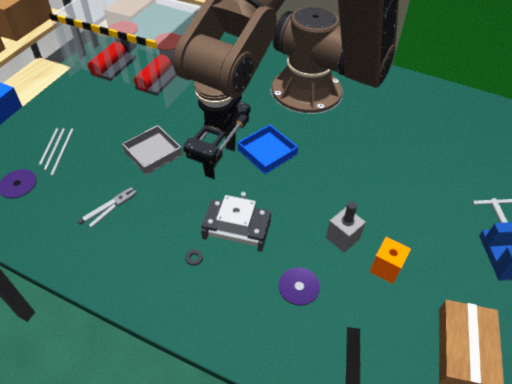

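View pics/d0.png

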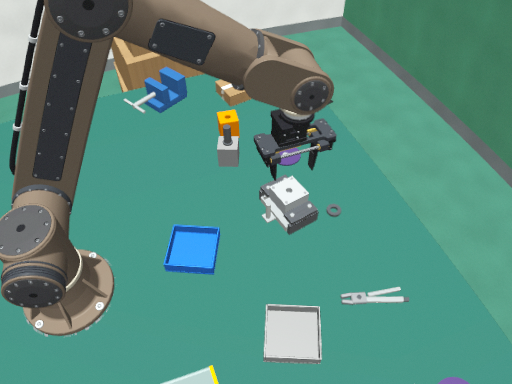

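```bash
python3 - <<'E'
from h import *
np.set_printoptions(suppress=True,precision=3)
print(env.camera_model('wrist'))
E
python3 -m pendant '[0.15,-0.03,0,0,-1,0.15,-0.04,0,0,-1,0.15,-0.04,0,0,-1,0.15,-0.04,0,0,-1,0.1,-0.04,0,0,-1,0,0,0,0,-1]'
python3 - <<'E'
from h import *
snap('wrist','w0')
for t in ['drift_grip','drift','rest']: lm(t,'wrist')
E
```

```text
{'fx': 323.3481556177794, 'fy': 323.3481556177794, 'cx': 255.77376593542283, 'cy': 193.83144593273417, 'k1': -0.05867844464028401, 'tool_from_camera': array([[  -0.001,   -0.96 ,   -0.28 ,   78.605],
       [   1.   ,   -0.   ,   -0.001,   -0.358],
       [   0.001,   -0.28 ,    0.96 , -170.925],
       [   0.   ,    0.   ,    0.   ,    1.   ]])}
t: 1.75
eef_pos: [547.8, 282.5, 214.6]
tcp_rot: [-3.142, -0.0, 1.575]
ft_force: [1.1, -0.3, 0.0]
opening: 0.999
wrist drift_grip [551.8 310.1 119.2] 0.86
wrist drift [552.4 308.9   4.6] 0.81
wrist rest [5.485e+02 3.097e+02 4.000e-01] 0.64
wrist rest [592.5 436.   -1.8] 0.55
```

View pics/w0.png

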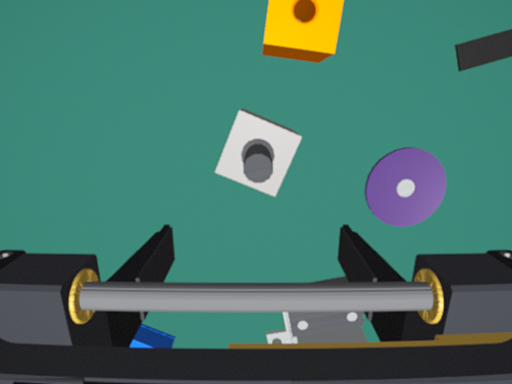

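```bash
cat >> h.py <<'E'
from scipy.spatial.transform import Rotation as R
def cam(c,st=None):
    m=env.camera_model(c)
    if c=='wrist':
        st=st or env.state()
        T=np.eye(4);T[:3,:3]=R.from_euler('xyz',st['tcp_rot']).as_matrix();T[:3,3]=st['eef_pos']
        return m,T@m['tool_from_camera']
    return m,np.linalg.inv(m['view'])
def back(c,uv,z,st=None):
    m,W=cam(c,st)
    d=np.array([(uv[0]-m['cx'])/m['fx'],(uv[1]-m['cy'])/m['fy']]);s=d.copy()
    for _ in range(20): s=d/(1+m['k1']*(s@s))
    r=W[:3,:3]@np.array([*s,1]);o=W[:3,3]
    return o+r*(z-o[2])/r[2]
def proj(c,P,st=None):
    m,W=cam(c,st); p=np.linalg.inv(W)@np.array([*P,1]); s=p[:2]/p[2]
    s=s*(1+m['k1']*(s@s)); return np.array([s[0]*m['fx']+m['cx'],s[1]*m['fy']+m['cy']])
E
python3 - <<'E'
from h import *
im=cv2.imread('pics/w0.png')
c=[(240,110),(301,136),(275,196),(216,173)]
P=[back('wrist',u,76) for u in c]; print(np.round(P,1),np.mean(P,0))
print(back('wrist',(258,168),142))
for x,y in [(550,310)]:
  for z,r in [(142,12),(82,12),(82,16),(76,16)]:
    pts=np.array([proj('wrist',(x+r*np.cos(a),y+r*np.sin(a),z)) for a in np.linspace(0,6.28,40)])
    cv2.polylines(im,[(pts*16).astype(np.int32)],True,(0,0,255),1,shift=4)
im=cv2.resize(im[90:220,190:330],None,fx=4.5,fy=4.5,interpolation=cv2.INTER_NEAREST)
cv2.imwrite('pics/w0b.png',im)
E
```

```text
[[534.2 348.5  76. ]
 [591.8 324.4  76. ]
 [567.9 264.9  76. ]
 [509.8 288.5  76. ]] [550.92168332 306.57894035  76.        ]
[550.56421786 307.1253665  142.        ]
```

View pics/w0b.png

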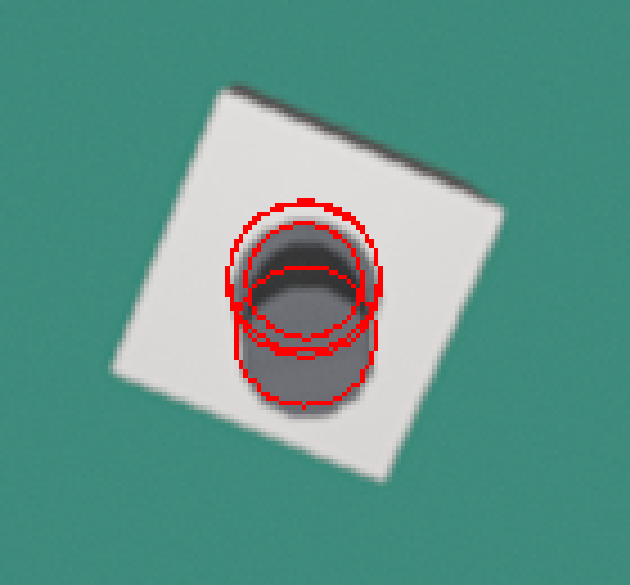

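```bash
python3 -m pendant '[0.0625,0.0075,0,0,-1,0,0,0.1,0,-1,0,0,0.14,0,-1,0,0,0.06,0,-1,0,0,0.02,0,-1,0,0,0,0,-1]'
python3 - <<'E'
from h import *
snap('wrist','w1')
E
```

```text
t: 2.7
eef_pos: [552.5, 305.2, 86.9]
tcp_rot: [3.141, -0.0, 1.57]
ft_force: [-0.5, -0.8, 0.1]
opening: 1.003
```

View pics/w1.png

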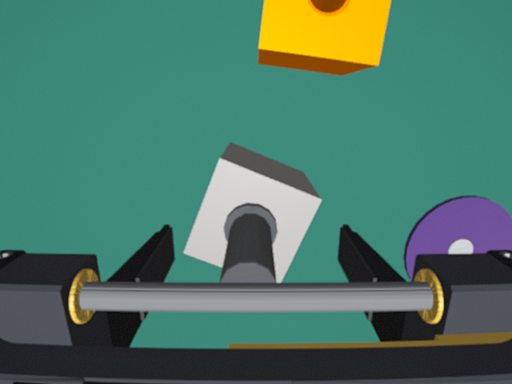

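```bash
python3 -m pendant '[0.005,-0.004,0,0,-1,0,0,0,0,1,0,0,0,0,1,0,0,0,0,1,0,0,0,0,1,0,0,0,0,1,0,0,0,0,1,0,0,0,0,1]'
python3 - <<'E'
from h import *
snap('wrist','w2')
for i in range(3): s=env.state(); print(s['eef_pos'],s['ft_force'],s['opening'])
E
```

```text
t: 3.75
eef_pos: [550.4, 307.0, 86.6]
tcp_rot: [3.142, 0.0, 1.571]
ft_force: [0.6, -0.5, -0.2]
opening: 0.318
[550.41301989 307.04634413  86.62063569] [-0.20746178 -0.82767382  0.00609567] 0.27939251836236983
[550.41301989 307.04634413  86.62063569] [-0.20746178 -0.82767382  0.00609567] 0.27939251836236983
[550.41301989 307.04634413  86.62063569] [-0.20746178 -0.82767382  0.00609567] 0.27939251836236983
```

View pics/w2.png

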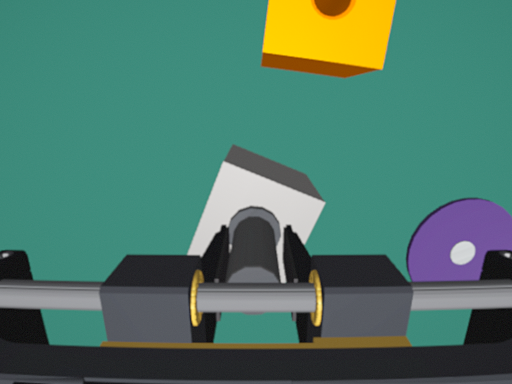

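```bash
python3 -m pendant '[0,0,0,0,1,0,0,0,0,1,0,0,0,0,1,0,0,-0.05,0,1,0,0,-0.13,0,1,0,0,-0.13,0,1,0,0,-0.05,0,1,0,0,0,0,1]'
python3 - <<'E'
from h import *
snap('wrist','w3');snap('side','d3')
s=env.state(); print(s['eef_pos'],s['ft_force'],s['opening'])
E
```

```text
t: 4.8
eef_pos: [550.8, 307.2, 231.8]
tcp_rot: [3.139, -0.001, 1.571]
ft_force: [0.2, 0.4, -2.5]
opening: 0.25
[550.01741187 306.77933703 229.38120882] [-0.62390005  0.22676787 -2.87745767] 0.25157632468828367
```

View pics/w3.png

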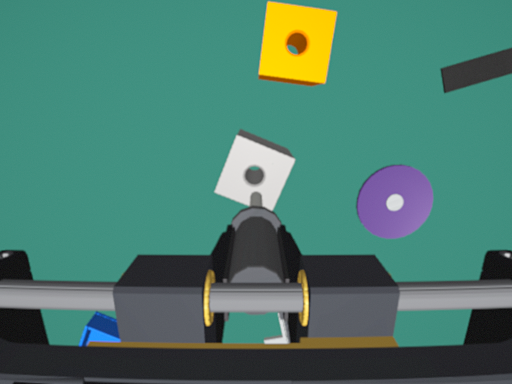

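View pics/d3.png

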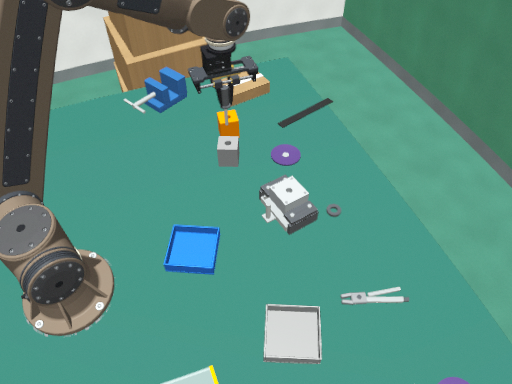

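```bash
python3 - <<'E'
from h import *
print(back('wrist',(254.5,175),76))
E
python3 -m pendant '[-0.132,0.041,0,0,1,-0.132,0.041,0,0,1,-0.132,0.041,0,0,1,-0.132,0.041,0,0,1,-0.132,0.041,0,0,1,-0.132,0.041,0,0,1,0,0,0,0,1]'
python3 - <<'E'
from h import *
snap('wrist','w4')
s=env.state(); print(s['eef_pos'],s['ft_force'],s['opening'])
lm('access_hole','wrist');lm('tray_handle','wrist');lm('stand','wrist')
E
```

```text
[547.73438234 310.70710333  76.        ]
t: 5.78
eef_pos: [649.1, -13.4, 228.2]
tcp_rot: [-3.139, 0.0, 1.567]
ft_force: [-0.8, 0.9, -3.2]
opening: 0.251
[648.56166774 -11.49764921 228.43963186] [-0.03986346  1.43331505 -2.2115976 ] 0.24926104994392406
wrist access_hole [646.   49.8  83.5] 0.68
wrist tray_handle [575.9  32.4  54.5] 0.95
wrist stand [642.1  48.7   3.3] 0.76
```

View pics/w4.png

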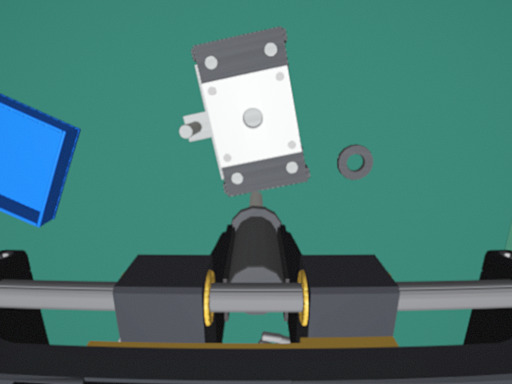

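Run:
```python
from h import *
print(back('wrist',(253,117.5),86))
for n,b in (('w4',(100,135,230,275)),('w3',(160,195,235,275))):
    im=cv2.imread(f'pics/{n}.png');r0,r1,c0,c1=b
    g=cv2.cvtColor(im[r0:r1,c0:c1],cv2.COLOR_BGR2GRAY)
    cv2.imwrite(f'pics/{n}z.png',cv2.resize(im[r0-20:r1+20,c0-20:c1+20],None,fx=7,fy=7,interpolation=0))
    _,t=cv2.threshold(g,0,255,cv2.THRESH_OTSU+cv2.THRESH_BINARY_INV)
    k,l,s,ce=cv2.connectedComponentsWithStats(t); print(n,s,ce+[c0,r0])
```

```text
[644.70417052  53.51628325  86.        ]
w4 [[   0    0   45   35 1228]
 [  12    8   21   21  347]] [[251.91856678 116.74348534]
 [252.28818444 117.90778098]]
w3 [[   0    0   40   35 1079]
 [   9    6   20   19  300]
 [  17   32    9    3   21]] [[254.66079703 177.24189064]
 [253.83666667 174.99333333]
 [255.71428571 193.23809524]]
```

View pics/w4z.png

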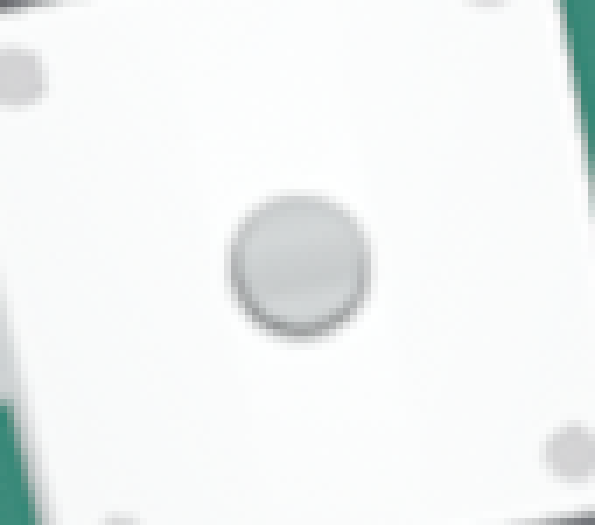

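View pics/w3z.png

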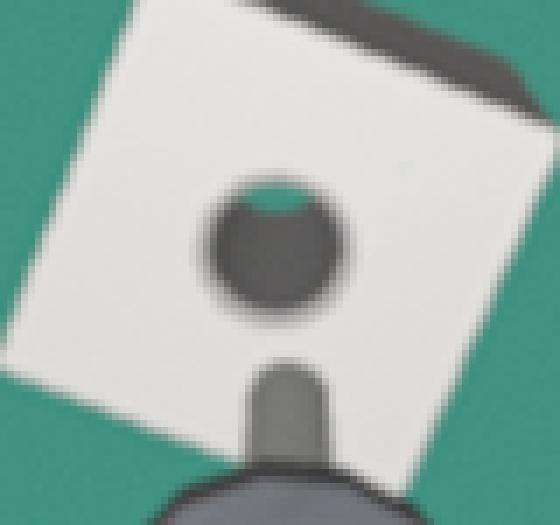

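```bash
python3 -m pendant '[0.076,-0.004,0.02,0,1,0.076,0,0.05,0,1,0,0,0.06,0,1,0,0,0,0,1,0,0,0,0,1]'
python3 - <<'E'
from h import *
snap('wrist','w5')
snap('side','d5')
snap('scene','s5')
s=env.state(); print(s['eef_pos'],s['ft_force'],s['opening'])
for n,b in (('w5',(0,384,0,512)),('d5',(150,240,240,340)),('s5',(160,260,180,300))):
    im=cv2.imread(f'pics/{n}.png');r0,r1,c0,c1=b;f=600/(c1-c0)
    cv2.imwrite(f'pics/{n}z.png',cv2.resize(im[r0:r1,c0:c1],None,fx=f,fy=f,interpolation=cv2.INTER_CUBIC))
E
```

```text
t: 6.6
eef_pos: [647.5, 51.5, 179.5]
tcp_rot: [3.141, 0.0, 1.571]
ft_force: [0.5, -0.5, -2.4]
opening: 0.252
[647.55705132  50.90526365 179.68554095] [-0.27525219 -1.18122142 -2.07582558] 0.24982680231706922
```

View pics/w5z.png

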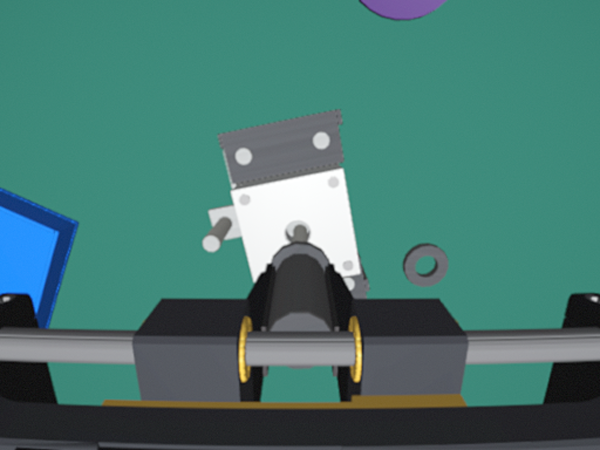

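View pics/d5z.png

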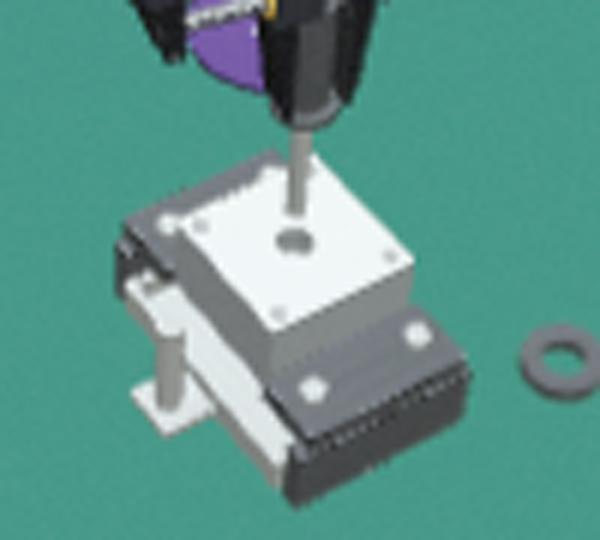

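View pics/s5z.png

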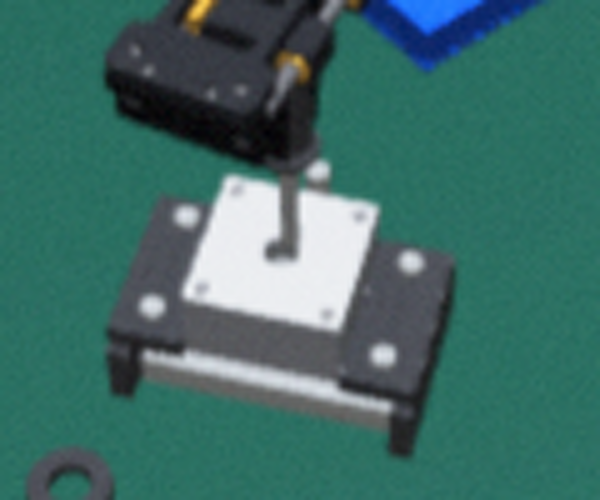

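Run:
```python
from h import *
for c,h,t in (('scene',(236.5,210.3),(237.8,211.0)),('side',(289.2,190.2),(289.2,185.2))):
    H=back(c,h,86)
    for z in (98,100,102):
        T=back(c,t,z); print(c,z,H,T,'move',(H-T)[:2])
```

```text
scene 98 [647.07938922  50.77309343  86.        ] [655.82093103  58.9806348   98.        ] move [-8.74154181 -8.20754137]
scene 100 [647.07938922  50.77309343  86.        ] [657.18515557  59.69848264 100.        ] move [-10.10576635  -8.9253892 ]
scene 102 [647.07938922  50.77309343  86.        ] [658.54938011  60.41633047 102.        ] move [-11.4699909   -9.64323704]
side 98 [645.74910184  47.00638616  86.        ] [648.42418036  54.68644621  98.        ] move [-2.67507852 -7.68006005]
side 100 [645.74910184  47.00638616  86.        ] [647.59139026  53.08465093 100.        ] move [-1.84228842 -6.07826477]
side 102 [645.74910184  47.00638616  86.        ] [646.75860016  51.48285565 102.        ] move [-1.00949832 -4.47646949]
```

Run:
```python
import cv2,numpy as np
o=[]
for n,b in (('w5',(180,220,235,275)),('d5',(170,205,272,307)),('s5',(195,225,222,252))):
    im=cv2.imread(f'pics/{n}.png');r0,r1,c0,c1=b
    o.append(cv2.resize(im[r0:r1,c0:c1],(400,400),interpolation=0)); print(n,b,400/(c1-c0))
cv2.imwrite('pics/z5.png',cv2.resize(np.hstack(o),(798,266),interpolation=2))
```

```text
w5 (180, 220, 235, 275) 10.0
d5 (170, 205, 272, 307) 11.428571428571429
s5 (195, 225, 222, 252) 13.333333333333334
```

View pics/z5.png

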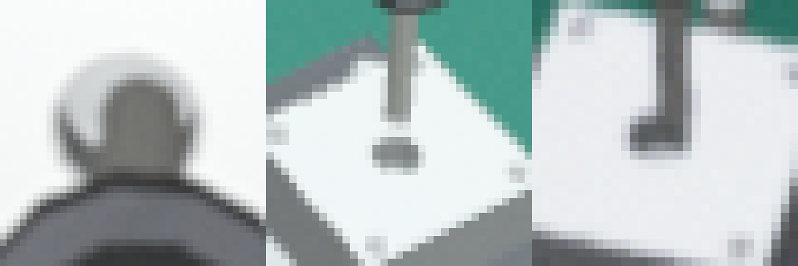

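Run:
```python
from h import *
from scipy.optimize import least_squares
D=dict(scene=((236.2,210.3),(237.9,210.4)),side=((289.0,190.1),(289.5,185.0)),wrist=((253.95,198.5),(256.95,197.7)))
for c in D:
  print(c,'hole',back(c,D[c][0],86),'tip', back(c,D[c][1],99))
# per-camera pixel bias cancels: compare tip-hole pixel diff
def res(p,cs):
    H=np.array([647,49.5,86]);T=H+[p[0],p[1],p[2]-86]
    return np.concatenate([ (proj(c,T)-proj(c,H))-(np.array(D[c][1])-np.array(D[c][0])) for c in cs])
for cs in (['scene','side'],['scene','side','wrist'],['wrist','side'],['scene','wrist']):
    r=least_squares(res,[0,0,99],args=(cs,)); print(cs,'tip-hole',r.x,r.fun.round(1))
    r=least_squares(lambda q:res([q[0],q[1],99],cs),[0,0]); print('  z99',r.x,r.fun.round(1))
```

```text
scene hole [647.40508515  50.10042254  86.        ] tip [654.73449204  58.72828225  99.        ]
side hole [645.37500189  47.55153455  86.        ] tip [649.09912861  54.27143167  99.        ]
wrist hole [645.43974129  48.05275717  86.        ] tip [647.9561538   52.73303827  99.        ]
['scene', 'side'] tip-hole [ 5.18666961  8.07874838 96.55891485] [ 0.2 -0.1  0.2  0.1]
  z99 [5.60335409 7.97179678] [ 0.1 -0.6  0.4 -0.5]
['scene', 'side', 'wrist'] tip-hole [ 2.74488443  4.71165768 97.79925817] [-0.6 -1.6 -0.1  0.9  0.4 -0.5]
  z99 [2.76903607 5.00299245] [-0.5 -1.8 -0.1  0.5  0.4 -0.5]
['wrist', 'side'] tip-hole [  2.44859137   5.20548429 101.04224782] [ 0.   0.  -0.2  0. ]
  z99 [2.49709363 4.70618153] [ 0.1 -0.1 -0.1  0.6]
['scene', 'wrist'] tip-hole [ 2.46803894  2.98367709 92.36903097] [-1.1 -0.5 -0.  -0.4]
  z99 [2.72516657 4.9247796 ] [-0.5 -1.9  0.4 -0.4]
```

```bash
python3 -m pendant '[-0.011,-0.0065,0.018,0,1,0,0,0,0,1]'
python3 - <<'E'
from h import *
snap('wrist','w6');snap('side','d6');snap('scene','s6')
s=env.state(); print(s['t'],s['eef_pos'],s['ft_force'],s['opening'])
o=[]
for n,b in (('w6',(180,220,235,275)),('d6',(170,205,272,307)),('s6',(195,225,222,252))):
    im=cv2.imread(f'pics/{n}.png');r0,r1,c0,c1=b
    o.append(cv2.resize(im[r0:r1,c0:c1],(400,400),interpolation=0))
cv2.imwrite('pics/z6.png',cv2.resize(np.hstack(o),(798,266),interpolation=2))
E
```

```text
t: 7.0
eef_pos: [644.1, 46.1, 170.9]
tcp_rot: [-3.141, 0.0, 1.57]
ft_force: [0.5, 0.3, -1.7]
opening: 0.25
7.15 [644.6676323   46.48592439 171.51163538] [-0.19975059 -0.34602914 -2.01638328] 0.2507223990535429
```

View pics/z6.png

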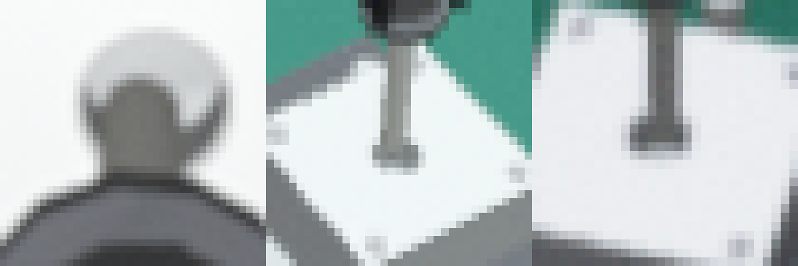

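Run:
```python
from h import *
from scipy.optimize import least_squares
D=dict(scene=((236.2,210.3),(236.9,209.65)),side=((289.1,190.1),(289.3,188.55)),wrist=((258.2,195.3),(256.5,197.6)))
for c in D:
  print(c,'hole',back(c,D[c][0],86),'tip', back(c,D[c][1],91))
def res(p,cs):
    H=np.array([646,48,86]);T=H+[p[0],p[1],p[2]-86]
    return np.concatenate([ (proj(c,T)-proj(c,H))-(np.array(D[c][1])-np.array(D[c][0])) for c in cs])
for cs in (['scene','side'],['scene','side','wrist'],['wrist','side'],['scene','wrist']):
    r=least_squares(lambda q:res([q[0],q[1],91],cs),[0,0]); print(cs,'  z91',r.x,r.fun.round(1))
```

```text
scene hole [647.40508515  50.10042254  86.        ] tip [648.24128822  52.56699692  91.        ]
side hole [645.63792224  47.4500051   86.        ] tip [646.47259414  48.6334426   91.        ]
wrist hole [645.9975264   48.91607564  86.        ] tip [644.58511084  48.45168128  91.        ]
['scene', 'side']   z91 [0.87042938 2.02100007] [-0.2 -0.1 -0.1 -0.2]
['scene', 'side', 'wrist']   z91 [-1.17340147 -0.15770857] [-0.6 -0.9 -0.5  0.5  0.3 -0.3]
['wrist', 'side']   z91 [-1.27647819 -0.39061816] [ 0.2 -0.1 -0.5  0.6]
['scene', 'wrist']   z91 [-1.29766725 -0.20247994] [-0.6 -1.   0.1 -0.3]
```

```bash
python3 -m pendant '[-0.0015,0,0.01,0,1,0,0,0.01,0,1,0,0,0.01,0,1,0,0,0,0,1]'
```

```text
t: 7.65
eef_pos: [644.4, 46.0, 159.0]
tcp_rot: [-3.141, -0.0, 1.571]
ft_force: [0.2, -0.2, -3.0]
opening: 0.25
```

```bash
python3 -m pendant '[0,0,0.01,0,1,0,0,0.01,0,1,0,0,0,0,1]'
```

```text
t: 8.02
eef_pos: [644.5, 46.0, 151.1]
tcp_rot: [-3.141, -0.0, 1.571]
ft_force: [1.2, -0.4, -2.4]
opening: 0.249
```

```bash
python3 -m pendant '[0,0,0.01,0,1,0,0,0.01,0,1,0,0,0.01,0,1,0,0,0.01,0,1,0,0,0,0,1]'
```

```text
t: 8.65
eef_pos: [645.4, 46.0, 136.1]
tcp_rot: [3.139, -0.0, 1.571]
ft_force: [1.1, 0.9, 2.4]
opening: 0.25
```

```bash
python3 -m pendant '[0,0,0.01,0,1,0,0,0.01,0,1,0,0,0.01,0,1,0,0,0.005,0,1,0,0,0,0,1]'
```

```text
t: 9.28
eef_pos: [644.3, 46.0, 120.9]
tcp_rot: [-3.141, 0.0, 1.571]
ft_force: [-0.7, 0.6, -2.0]
opening: 0.248
```

```bash
python3 -m pendant '[0,0,0.006,0,1,0,0,0.006,0,1,0,0,0,0,1]'
python3 - <<'E'
from h import *
snap('side','d7');snap('wrist','w7')
lm('slug','side')
o=cv2.imread('pics/d7.png')[150:250,230:350]
cv2.imwrite('pics/d7z.png',cv2.resize(o,None,fx=5,fy=5,interpolation=2))
E
```

```text
t: 9.65
eef_pos: [644.5, 46.0, 116.4]
tcp_rot: [-3.141, 0.0, 1.571]
ft_force: [-0.2, 0.1, -2.7]
opening: 0.249
```

View pics/d7z.png

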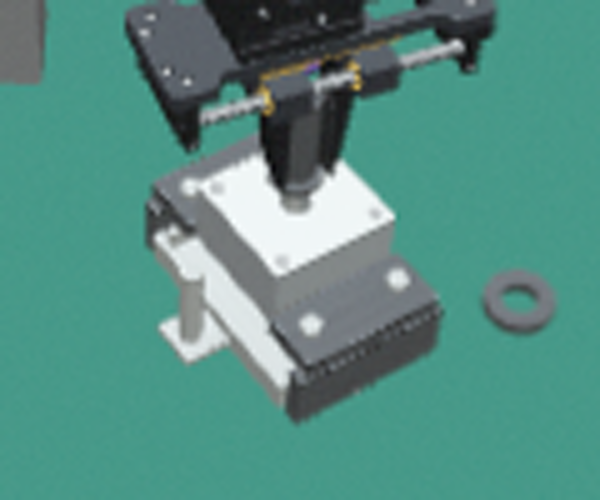

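```bash
python3 -m pendant '[0,0,-0.03,0,1,0,0,-0.13,0,1,0,0,-0.13,0,1,0.13,-0.047,0,0,1,0.13,-0.047,0,0,1,0.13,-0.047,0,0,1,0.13,-0.047,0,0,1,0.1325,-0.047,0,0,1,0,0,0,0,1,0,0,0,0,1]'
python3 - <<'E'
from h import *
snap('wrist','w8'); s=env.state(); print(s['eef_pos'])
im=cv2.imread('pics/w8.png')[130:230,200:300]
cv2.imwrite('pics/w8z.png',cv2.resize(im,None,fx=6,fy=6,interpolation=0))
im=cv2.imread('pics/w3.png')[130:230,200:300]
cv2.imwrite('pics/w3z.png',cv2.resize(im,None,fx=6,fy=6,interpolation=0))
E
```

```text
t: 11.05
eef_pos: [550.6, 307.0, 233.3]
tcp_rot: [3.141, 0.0, 1.571]
ft_force: [-0.1, -0.2, -1.5]
opening: 0.247
[550.91474855 306.4230965  233.17028166]
```

View pics/w8z.png

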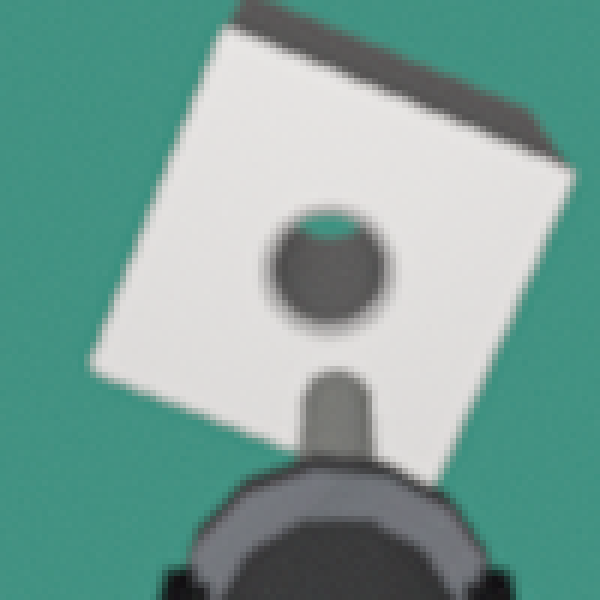

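View pics/w3z.png

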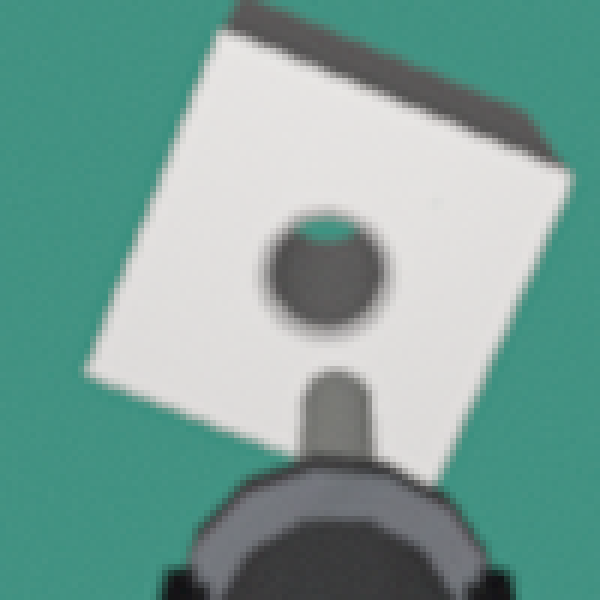

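```bash
python3 -m pendant '[0,0,0.1,0,1,0,0,0.1,0,1,0,0,0.1,0,1,0,0,0.05,0,1,0,0,0.01,0,1,0,0,0,0,1]'
```

```text
t: 11.85
eef_pos: [551.4, 306.5, 89.4]
tcp_rot: [3.141, -0.0, 1.57]
ft_force: [-0.7, 0.1, -1.9]
opening: 0.245
```

```bash
python3 -m pendant '[0,0,0.006,0,1,0,0,0,0,1,0,0,0,0,-1,0,0,0,0,-1,0,0,0,0,-1,0,0,0,0,-1,0,0,0,0,-1,0,0,0,0,-1,0,0,-0.1,0,-1,0,0,-0.12,0,-1]'
python3 - <<'E'
from h import *
snap('wrist','w9'); s=env.state(); print(s['t'],s['eef_pos'])
E
```

```text
t: 13.1
eef_pos: [550.2, 306.8, 174.5]
tcp_rot: [-3.14, 0.001, 1.571]
ft_force: [0.5, 1.0, 0.2]
opening: 0.988
13.15 [552.39638848 307.88291828 181.6486084 ]
```

View pics/w9.png

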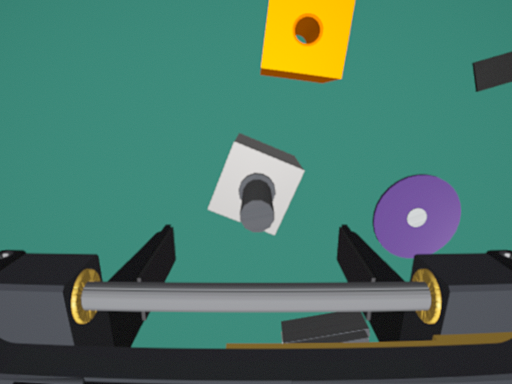

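```bash
python3 - <<'E'
from h import *
st=dict(tcp_rot=[-3.1415,0,1.5708],eef_pos=[648.2,-12,228.4])
B=lambda u,z: back('wrist',u,z,st)
a,b,c,d=[B(u,54) for u in ((193,46),(285,28),(309,177),(226,195))]
for p,q in ((a,b),(d,c)): print(p,q,np.linalg.norm(q-p),np.degrees(np.arctan2(*(q-p)[1::-1])))
for p,q in ((d,a),(c,b)): print(np.linalg.norm(q-p),np.degrees(np.arctan2(*(q-p)[1::-1]))-90)
print('post',B((186,131),70))
for n in ('scene','side'):
  pass
s=env.state(); print(s['joints'])
E
python3 - <<'E'
import cv2
im=cv2.imread('pics/w4.png')[20:200,160:320]
cv2.imwrite('pics/w4y.png',cv2.resize(im,None,fx=3.3,fy=3.3,interpolation=2))
E
```

```text
[585.0224589  118.95919078  54.        ] [676.1699544  135.30612878  54.        ] 92.60177276209421 10.16767367769287
[614.20068597 -35.61875885  54.        ] [705.81710845 -15.03565494  54.        ] 93.90012265768245 12.662172719751798
157.3076967133858 10.689413577032724
153.23708974436983 11.155501741425496
post [577.03498887  36.4734184   70.        ]
[ 4.04081524e-01  5.31124421e-01  1.58233007e+00 -3.88226968e-06
  1.02061129e+00  4.03973312e-01]
```

View pics/w4y.png

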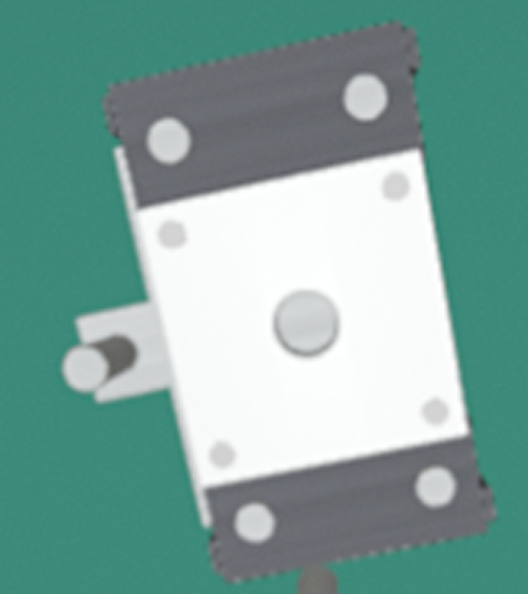

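```bash
python3 -m pendant '[-0.1425,-0.0205,0,0,0,-0.1425,-0.0205,0,0,0,-0.1425,-0.0205,0,0,0,-0.1425,-0.0205,0,0,0,-0.1425,-0.0205,0,0,0,0,0,0,0,0]'
python3 -m pendant '[0,0,0,0.055,0,0,0,0,0.055,0,0,0,0,0.055,0,0,0,0,0.055,0,0,0,0,0.055,0,0,0,0,0.055,0,0,0,0,0.055,0,0,0,0,0.054,0,0,0,0,0,0]'
python3 - <<'E'
from h import *
s=env.state(); print(s['t'],s['eef_pos'],s['tcp_rot'])
snap('wrist','w10')
lm('tray_handle','wrist');lm('slug','wrist')
E
```

```text
t: 13.9
eef_pos: [509.3, 19.0, 174.3]
tcp_rot: [3.141, 0.0, 1.566]
ft_force: [-1.0, 0.2, -0.6]
opening: 0.502
t: 15.02
eef_pos: [509.7, 22.8, 174.2]
tcp_rot: [-3.142, -0.0, 0.194]
ft_force: [-0.4, -0.2, -0.5]
opening: 0.5
15.025 [509.7132795   22.78119481 174.20211424] [-3.14153986e+00 -2.09363814e-04  1.93562791e-01]
wrist tray_handle [575.1  31.9  52.5] 0.67
wrist slug [647.1  52.9   6.7] 0.73
wrist slug [643.1  50.5   3. ] 0.65
```

View pics/w10.png

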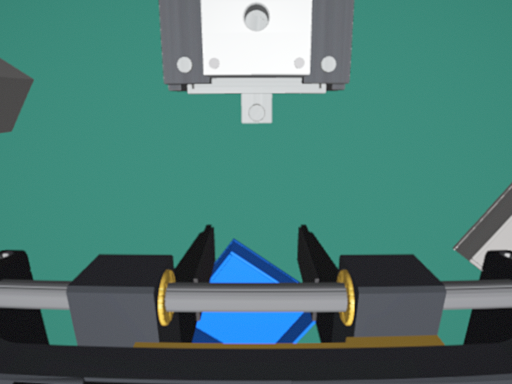

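Run:
```python
from h import *
s=env.state()
P=back('wrist',(256.5,113),70); print(P)
Rm=R.from_euler('xyz',s['tcp_rot']).as_matrix()
print('tool',Rm.T@(P-s['eef_pos']))
P=back('wrist',(257,18),86); print(P,Rm.T@(P-s['eef_pos']))
```

```text
[576.52733757  34.52850295  70.        ]
tool [ 67.9013649    1.09651902 104.25980165]
[644.21945746  47.58234659  86.        ] [136.84297513   1.44062018  88.27349808]
```

```bash
python3 -m pendant '[0.085,0.003,0,0,0,0.08,0,0,0,0,0,0,0.1,0,0,0,0,0.12,0,0,0,0,0.1,0,0,0,0,0.008,0,0,0,0,0,0,0]'
python3 - <<'E'
from h import *
snap('wrist','w11')
E
```

```text
t: 16.05
eef_pos: [575.2, 33.5, 44.0]
tcp_rot: [3.141, -0.001, 0.193]
ft_force: [0.2, 0.7, 0.4]
opening: 0.503
```

View pics/w11.png

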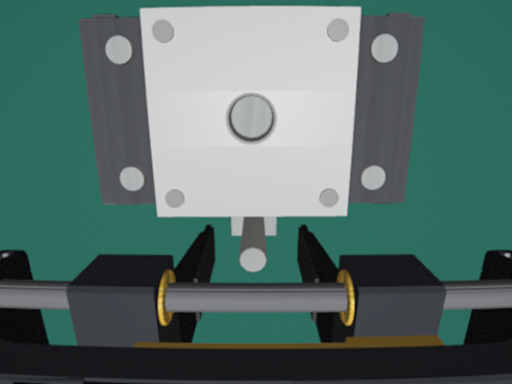

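```bash
python3 - <<'E'
from h import *
s=env.state()
Rm=R.from_euler('xyz',s['tcp_rot']).as_matrix()
P=back('wrist',(253,260),70); print('tool',Rm.T@(P-s['eef_pos']))
lm('slug','wrist')
E
python3 -m pendant '[0,0,0,0,1,0,0,0,0,1,0,0,0,0,1,0,0,0,0,1,0,0,0,0,1,0,0,0,0,1]'
```

```text
tool [  1.64321353  -0.8539309  -25.44675157]
t: 16.9
eef_pos: [574.1, 34.8, 43.2]
tcp_rot: [-3.14, 0.001, 0.192]
ft_force: [-2.1, 11.3, 4.1]
opening: 0.142
```

```bash
python3 -m pendant '[-0.02,-0.001,0,0,1,-0.03,0,0,0,1,-0.04,0,0,0,1,-0.04,0,0,0,1,-0.04,0,0,0,1,-0.04,0,0,0,1,-0.03,0,0,0,1,-0.02,0,0,0,1,0,0,0,0,1]'
```

```text
t: 18.02
eef_pos: [473.6, 14.6, 43.2]
tcp_rot: [-3.141, -0.003, 0.191]
ft_force: [5.5, 9.5, -3.1]
opening: 0.141
```

```bash
python3 -m pendant '[-0.01,0,0,0,1,-0.005,0,0,0,1,0,0,0,0,1,0,0,0,0,1]'
```

```text
t: 18.52
eef_pos: [471.2, 14.1, 43.3]
tcp_rot: [3.14, -0.01, 0.191]
ft_force: [20.7, 22.1, -14.4]
opening: 0.145
```

```bash
python3 -m pendant '[0.008,-0.001,0,0,1,0,0,0,0,0,0,0,0,0,0,0,0,0,0,0,0,0,0,0,0,0,0,0,0,0]'
python3 -m pendant '[0,0,-0.1,0,0,0,0,-0.14,0,0,0,0,-0.1,0,0,0,0,0,0,0]'
python3 - <<'E'
from h import *
s=env.state();print(s['eef_pos'])
snap('wrist','w12'); snap('side','d12')
for t in ('slug','tray_handle','tray_centre'): lm(t,'wrist'); lm(t,'side')
E
```

```text
t: 19.27
eef_pos: [469.6, 13.8, 43.0]
tcp_rot: [3.142, -0.0, 0.192]
ft_force: [0.5, -0.3, -0.3]
opening: 0.495
t: 19.77
eef_pos: [470.6, 13.8, 181.6]
tcp_rot: [3.14, -0.005, 0.192]
ft_force: [-0.9, -0.7, -1.0]
opening: 0.502
[470.63918759  13.75831074 181.56449148]
wrist slug [548.   34.8   4.8] 0.74
side slug [541.3  32.7  10.2] 0.49
side slug [ 718.1 -294.9   -2.2] 0.18
wrist tray_handle [476.9  12.4  53.1] 0.65
side tray_handle [476.8  13.   57. ] 0.63
wrist tray_centre [540.2  31.1   8.6] 0.92
side tray_centre [536.9  28.4   5.3] 0.65
```

View pics/w12.png

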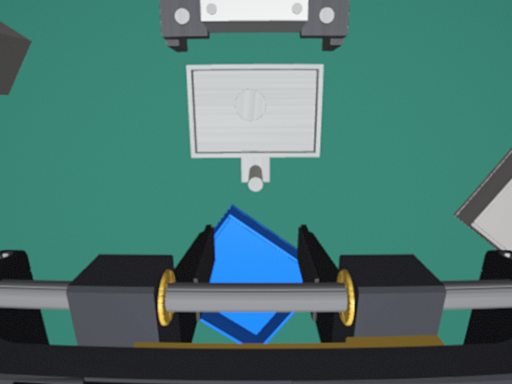

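View pics/d12.png

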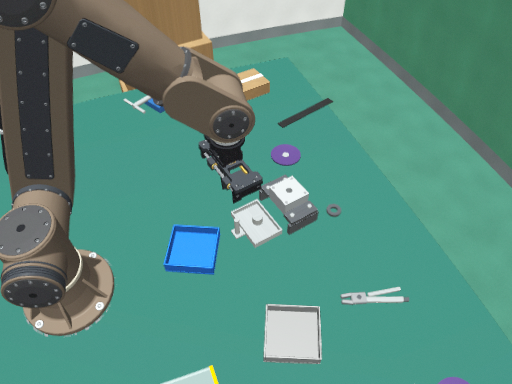

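Run:
```python
from h import *
im=cv2.imread('pics/w12.png')[60:165,180:330]
cv2.imwrite('pics/w12z.png',cv2.resize(im,None,fx=5,fy=5,interpolation=2))
s=env.state();s['tcp_rot']=np.array([3.1415,0,.192])
Rm=R.from_euler('xyz',s['tcp_rot']).as_matrix();print(s['eef_pos'])
for u,z in (((250,104),32),((255,184),70)):
    P=back('wrist',u,z,s); print(P,'tool',Rm.T@(P-s['eef_pos']))
```

```text
[469.41120665  13.86723935 178.23277146]
[541.6827464   33.00025147  32.        ] tool [ 74.59452761  -5.0039458  146.23230845]
[475.27979588  15.23345826  70.        ] tool [  6.02145662  -0.23128318 108.23275049]
```

View pics/w12z.png

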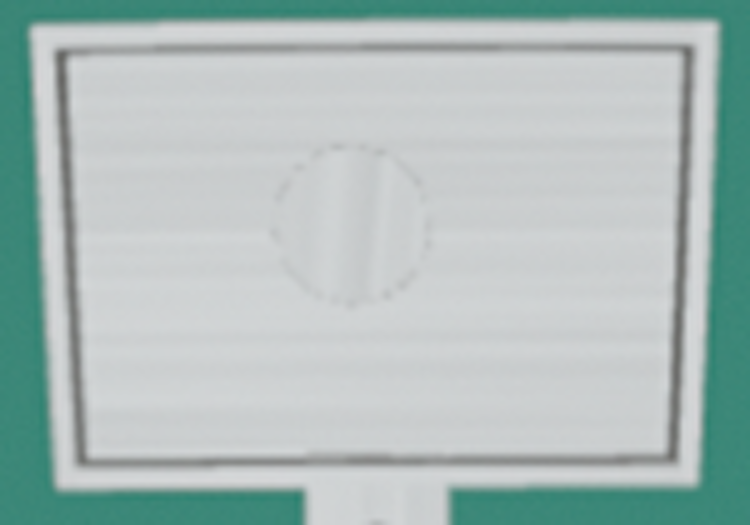

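```bash
python3 -m pendant '[0.09,-0.0125,0,0,-0.4,0.09,0,0,0,-0.4,0,0,0.1,0,-0.4,0,0,0.12,0,-0.4,0,0,0.07,0,-0.4,0,0,0,0,-0.4]'
python3 - <<'E'
from h import *
snap('wrist','w13'); print(env.state()['eef_pos'])
E
```

```text
t: 20.92
eef_pos: [538.3, 32.5, 61.0]
tcp_rot: [-3.14, 0.004, 0.192]
ft_force: [1.3, 0.6, 0.8]
opening: 0.703
[539.12480077  32.48268399  62.52560936]
```

View pics/w13.png

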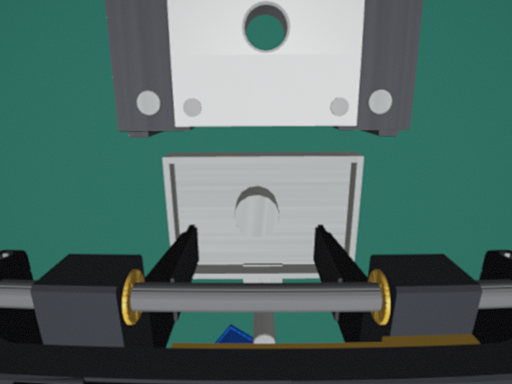

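Run:
```python
from h import *
im=cv2.imread('pics/w13.png')[170:250,215:300]
cv2.imwrite('pics/w13z.png',cv2.resize(im,None,fx=7,fy=7,interpolation=2))
s=env.state();s['tcp_rot']=np.array([3.1415,0,.192])
Rm=R.from_euler('xyz',s['tcp_rot']).as_matrix();print(s['eef_pos'])
for u,z in (((257,217),32),):
    P=back('wrist',u,z,s); print(P,'tool',Rm.T@(P-s['eef_pos']))
for u in ((235,217),(279,217),(257,238)): print(Rm.T@(back('wrist',u,32,s)-s['eef_pos']))
```

```text
[539.12480077  32.48268399  62.52560936]
[542.98767094  31.89049744  32.        ] tool [ 3.67888567  1.31559918 30.52573139]
[  3.68070906 -13.28471377  30.52437862]
[ 3.66815068 15.91624663 30.52708419]
[-11.47514219   1.32373289  30.52573214]
```

View pics/w13z.png

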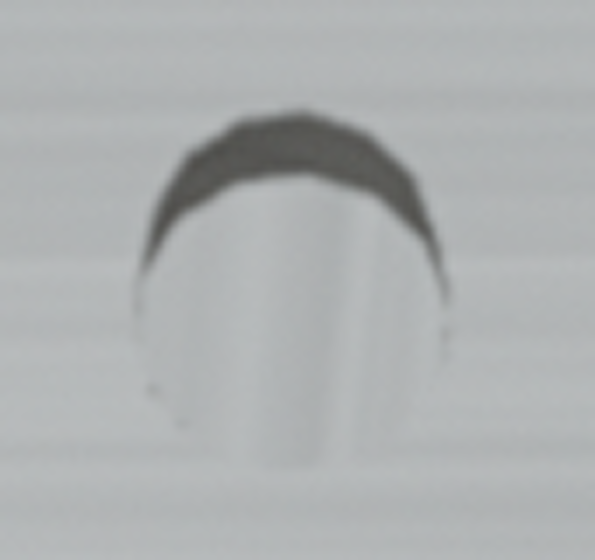

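```bash
python3 -m pendant '[0.006,0.003,0,0,-0.4,0,0,0.06,0,-0.4,0,0,0.05,0,-0.4,0,0,0.01,0,-0.4,0,0,0,0,-0.4]'
python3 -m pendant '[0,0,0,0,1,0,0,0,0,1,0,0,0,0,1,0,0,0,0,1,0,0,0,0,1,0,0,0,0,1]'
```

```text
t: 21.6
eef_pos: [542.5, 31.7, 15.9]
tcp_rot: [3.141, -0.001, 0.192]
ft_force: [1.1, 0.6, -0.2]
opening: 0.698
t: 22.35
eef_pos: [542.0, 31.8, 15.1]
tcp_rot: [3.142, -0.0, 0.192]
ft_force: [0.1, 0.6, 1.8]
opening: 0.308
```

```bash
python3 -m pendant '[0,0,0,0,1,0,0,-0.05,0,1,0,0,-0.12,0,1,0,0,-0.15,0,1,0,0,-0.05,0,1,0,0,0,0,1]'
python3 - <<'E'
from h import *
snap('wrist','w14'); s=env.state(); print(s['eef_pos'],s['ft_force'],s['opening'])
lm('bin','side')
lm('bin','scene')
E
```

```text
t: 23.1
eef_pos: [542.3, 31.7, 164.1]
tcp_rot: [3.141, -0.003, 0.192]
ft_force: [-1.0, 0.1, -1.8]
opening: 0.307
[541.7536223   31.74441175 162.72748727] [-0.35585619 -0.10191646 -2.14507086] 0.30952799601553965
side bin [ 503.7 -309.5   -2.9] 0.91
side bin [342.7   1.1  -3.2] 0.63
scene bin [347.3   6.3   0.7] 0.97
scene bin [ 5.019e+02 -3.074e+02 -4.000e-01] 0.71
scene bin [575.3  34.6  53.3] 0.71
```

View pics/w14.png

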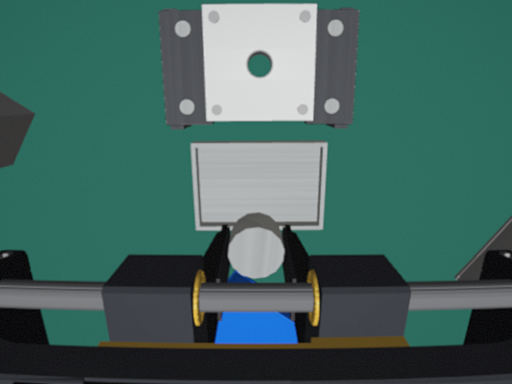

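```bash
python3 -m pendant '[-0.0433,0.135,0,0,1,-0.0433,0.135,0,0,1,-0.0433,0.135,0,0,1,-0.0433,0.135,0,0,1,-0.0433,0.135,0,0,1,-0.0433,0.135,0,0,1,0,0,0,0,1,0,0,0,0,1]'
python3 - <<'E'
from h import *
snap('wrist','w15');snap('side','d15'); s=env.state(); print(s['eef_pos'],s['ft_force'],s['opening'])
lm('bin','wrist')
E
```

```text
t: 24.25
eef_pos: [501.1, -305.5, 161.6]
tcp_rot: [-3.139, 0.002, 0.191]
ft_force: [0.4, 0.7, -1.6]
opening: 0.31
[ 501.65704264 -304.85255392  162.36089773] [-0.44569558  0.47279098 -1.00271916] 0.3079740131411164
wrist bin [ 498.3 -307.5   -3.4] 0.88
```

View pics/w15.png

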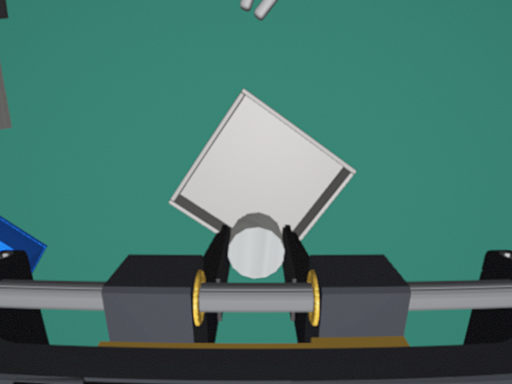

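View pics/d15.png

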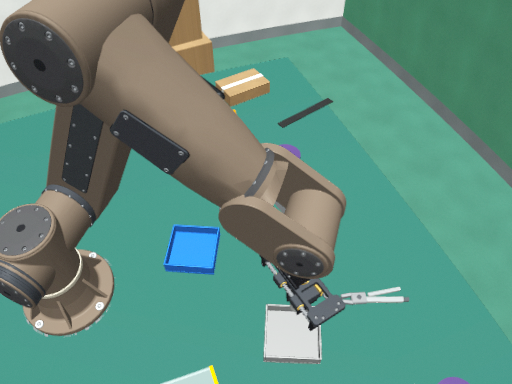

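Run:
```python
from h import *
s=env.state();s['tcp_rot']=np.array([3.1415,0,.192])
P=[back('wrist',u,34,s) for u in ((244,91),(354,171),(170,203))];print(np.round(P,1),(P[1]+P[2])/2,s['eef_pos'])
```

```text
[[ 584.4 -278.6   34. ]
 [ 533.  -394.4   34. ]
 [ 467.8 -226.4   34. ]] [ 500.3944764  -310.40622222   34.        ] [ 501.81918004 -304.80422991  162.64064932]
```

```bash
python3 -m pendant '[-0.003,0.0075,0.05,0,1,0,0,0.1,0,1,0,0,0.12,0,1,0,0,0.07,0,1,0,0,0.02,0,1,0,0,0.007,0,1,0,0,0,0,1]'
```

```text
t: 25.28
eef_pos: [501.6, -309.4, 17.3]
tcp_rot: [3.14, -0.001, 0.192]
ft_force: [0.3, -0.2, -1.3]
opening: 0.305
```

```bash
python3 -m pendant '[0,0,0.007,0,1,0,0,0.005,0,1,0,0,0,0,1]'
python3 -m pendant '[0,0,0,0,-0.2,0,0,0,0,-0.2,0,0,0,0,-0.2,0,0,0,0,-0.2,0,0,-0.05,0,-0.2,0,0,-0.12,0,-0.2,0,0,-0.15,0,-0.2,0,0,-0.1,0,-0.2,0,0,0,0,-0.2]'
python3 - <<'E'
from h import *
snap('wrist','w16');snap('side','d16');snap('scene','s16')
for t in ('slug','bin'): lm(t,'wrist')
for t in ('drift','rest','drift_grip'): lm(t,'scene')
for t in ('disc','pliers','flange'): lm(t,'scene')
print(env.state()['t'])
E
```

```text
t: 25.65
eef_pos: [501.0, -309.3, 11.5]
tcp_rot: [3.142, -0.0, 0.192]
ft_force: [-0.1, 0.1, -1.3]
opening: 0.304
t: 26.78
eef_pos: [501.9, -309.9, 182.6]
tcp_rot: [3.137, -0.004, 0.192]
ft_force: [1.0, -0.7, -0.4]
opening: 0.595
wrist slug [ 507.2 -308.2    3.5] 0.67
wrist bin [ 502.2 -310.1   -4.5] 0.72
scene drift [554.4 311.5   6.2] 0.65
scene rest [549.5 312.2  -1.2] 0.93
scene rest [588.3 437.9   3.8] 0.58
scene drift_grip [547.8 310.1 115.6] 0.61
scene disc [734.3 259.4  -1.3] 0.81
scene pliers [ 720.8 -295.1   -2.8] 0.72
scene pliers [770.3  -9.1   1.2] 0.27
scene flange [768.7 -10.6  -1.7] 0.72
27.325
```

View pics/w16.png

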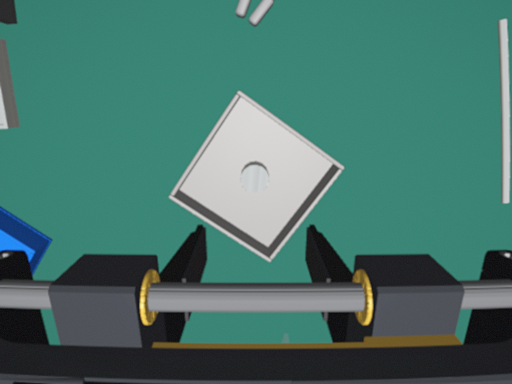

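View pics/s16.png

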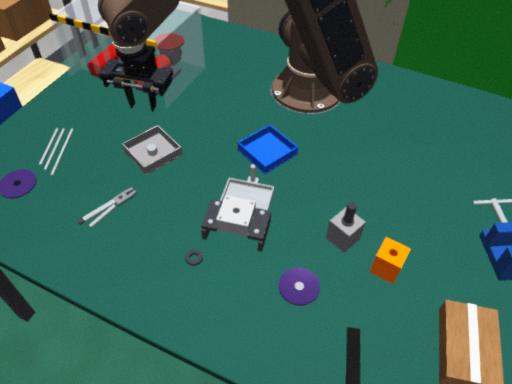

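The slug stands near the middle of the grey bin, at wrist pixel (255,179) and scene pixel (152,149). The drift is upright in its grey rest at scene pixel (347,222). The tray is out, and the bystanders are where they started.

```bash
python3 -m pendant '[0,0,0,0,-0.2,0,0,0,0,-0.2]'; python3 -c "
from cell import env
print(env.job_done())"
```

```text
t: 27.58
eef_pos: [501.0, -309.3, 179.5]
tcp_rot: [3.142, -0.0, 0.192]
ft_force: [0.2, -0.5, -1.1]
opening: 0.598
the job is handed in; nothing more can be done
None
```

I finished the task and handed the job in at about 27.6 s of the 66 s allowed; the system gave no verdict.

**What I did:** I pushed the slug out through the top hole with the drift and put the drift back in its rest. I then pulled the tray out to its stop and placed the slug in the grey bin.

**Last checks:**
- **Slug:** it stands upright about 5 mm from the bin's centre.
- **Drift:** it is upright in the grey rest with its collar down. One scene reading put its tip about 5 mm from the rest's centre, which is within the error of that estimate. The gripper also let go less than 1 mm from where it had picked the drift up.
- **Tray:** it came out about 105 mm by the gripper's travel, where the wrist force rose to about 34 N at the stop. Before pulling, the post sat about 7 mm further forward than the given size suggests, so the joint value may be a little higher.
- **Disc, pliers and flange ring:** readings agree with the first ones to within about 5 mm, so none of them appears to have moved.
- **Gripper:** it was clear of everything when I handed in.

**Disagreement:** the cameras differed by several millimetres on where the drift's tip was relative to the access hole. I corrected the position, using mainly the wrist and side views, before inserting it. It went in with no noticeable sideways force.

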